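# Close up the catch pans and hold the bead tray over their joint

## Task

Move the loose pale wooden catch pan up against the fixed dark one so that they sit flush with no gap and their ends in line. Then pick up the metal bead tray by its upright brass grip and carry it level, so that the orange bead never leaves its pocket, to over the middle of the joint between the two pans. Finish while still holding it there in the gripper, level and still, with its underside about 10 cm above the bench and clear of both pans; leave the spool, the loupe and the wax block where they are.

Things in the scene. Friction and masses are not known exactly. Their poses are not given: they have to be found in the camera images.
- fixed_pan: Open catch pan screwed to the bench: dark wood frame, copper floor, 130 (x) x 120 (y) x 32 mm high, walls 10 mm thick, floor 4 mm thick; a small brass clip on its +y side. Origin: centre of its underside, on the bench. The loose pan belongs against its -y outer face (60 mm from the origin).
- loose_pan: Loose catch pan of the same size: pale wood, aluminium floor, 0.3 to 0.6 kg; slides on the bench. Origin: centre of its underside. Starts 2 to 6 cm off the fixed pan's -y face, a little turned, ends out of line. Flush: origin 120 mm from the fixed pan's along the fixed pan's -y, axes parallel. Its -y wall (10 mm thick, centre line 55 mm from the origin) is free to pinch from above.
- joint_mid (a point): Middle of the top edge of the fixed pan's -y outer face, 32 mm above the bench: the middle of the joint once the pans are flush.
- tray: Aluminium bead tray, a flat plate 130 (x) x 60 (y) x 10 mm with an upright brass grip bar at its centre, 36 mm long (x), 12 mm thick (y), its top 62 mm above the underside. Round pockets, 18 mm across, 2.5 mm deep, 45 mm from the centre at +x and -x. Origin: centre of the underside. 0.15 to 0.3 kg; on the bench. Pinch the bar across its 12 mm.
- pocket (a point): Where the bead's centre belongs: over the middle of the tray's +x pocket, 45 mm along x from the tray's origin and 17.5 mm above its underside. The bead stays in the pocket while this distance is under 10 mm; it has about 2.5 mm of play.
- bead_center (a point): Centre of the orange bead, a ball 20 mm across, 14 g, lying loose in the +x pocket; it rolls out if the tray tips beyond about 35 degrees or is jerked.
- spool: Bystander: wooden thread spool standing upright, 34 mm across, 40 mm high. Origin: centre of underside.
- loupe: Bystander: black loupe barrel standing upright, 30 mm across, 34 mm high. Origin: centre of underside.
- wax: Bystander: green carving wax block, 50 (x) x 30 (y) x 25 mm high. Origin: centre of underside.
There are look-alikes about, which are no part of the job. Several things look just like the loose_pan: the one meant starts farthest to the robot's left.

How it is judged:
On the way, in this order (a step that is already met when the one before it is completed fails the run):
1. the loose pan is butted flush against the fixed pan, ends in line, with the tray still on the bench (y of loose_pan in the frame of fixed_pan between -0.124 and -0.11 m and x of loose_pan in the frame of fixed_pan between -0.012 and 0.012 m and angle between the x axis of loose_pan and the x axis of fixed_pan, either way round below 0.05 rad and angle between loose_pan's own z axis and vertical below 0.05 rad and height (world z) of loose_pan below 0.006 m and height (world z) of tray below 0.02 m), for 0.2 s.
2. the tray is lifted clear of the bench by its grip with the bead in its pocket (height (world z) of tray above 0.04 m and contact force between the fingers and tray above 0.5 N and distance between bead_center and pocket below 0.01 m), for 0.2 s.
At the end, for the whole second after the job is handed in: Gripper holds the tray still, level within 0.12 rad, underside 70-130 mm above the bench, centre within 30 mm of the joint middle, bead in pocket (10 mm), tray and robot touching neither pan; loose pan flat, gap under 4 mm, ends in line within 12 mm, parallel within 0.05 rad (y of loose_pan in the frame of fixed_pan between -0.124 and -0.11 m and x of loose_pan in the frame of fixed_pan between -0.012 and 0.012 m and angle between the x axis of loose_pan and the x axis of fixed_pan, either way round below 0.05 rad and angle between loose_pan's own z axis and vertical below 0.05 rad and height (world z) of loose_pan below 0.006 m and distance between bead_center and pocket below 0.01 m and horizontal distance between tray and joint_mid below 0.03 m and height (world z) of tray between 0.07 and 0.13 m and angle between tray's own z axis and vertical below 0.12 rad and linear speed of tray below 0.03 m/s and angular speed of tray below 0.2 rad/s and contact force between the fingers and tray above 0.5 N and contact force between tray and fixed_pan below 0.05 N and contact force between tray and loose_pan below 0.05 N and contact force between the arm and loose_pan below 0.1 N and contact force between the arm and fixed_pan below 0.1 N); the arm keeps its last pose, push and grip.
It fails at once if the tray was tipped more than about 30 degrees (angle between tray's own z axis and vertical above 0.52 rad).
It fails at once if the bead left its pocket (not (distance between bead_center and pocket below 0.01 m)).
It fails at once if the spool was moved more than 25 mm (distance of spool from where it was at the start of the episode above 0.025 m).
It fails at once if the loupe was moved more than 25 mm (distance of loupe from where it was at the start of the episode above 0.025 m).
It fails at once if the wax was moved more than 25 mm (distance of wax from where it was at the start of the episode above 0.025 m).
It also fails if it takes over 58 s, if anything falls off the work surface, if the arm or the gripper's body presses on something with over 40 N, if the wrist force passes 120 N, or if a joint passes its speed limit or range.

## Robot

A 6-joint arm with a two-finger parallel gripper is mounted at the origin on the work surface. World frame = base frame: x ahead of the robot, y to its left, z up, the work surface at z = 0. Lengths are in m, angles in rad, forces in N, time in s.
With the tool pointing down it reaches from about 0.3 to 0.875 m from the base axis. Payload 6.4 kg.
Tool frame: the origin (TCP) lies on the centre line of the jaws, within the pads' length; the fingertips stand 11 mm ahead of it and the grasp point (between the pads) lies 8 mm behind it (finger_overhang is the distance from the TCP to the fingertips, in m); z points along the fingers, y is the direction in which the jaws open and shut (so a half turn about z gives the same grasp; the last joint's range is limited). The gripper opens to 85 mm and grips with 20 to 120 N. Pads are 22 mm wide; open, the fingers measure 114 mm over their backs; the gripper's body (76 mm by 85 mm) begins 54 mm behind the grasp point. The pads swing forward as they close: fully open they stand 13 mm farther back than shut.
Start: joints at [0.901, 0.181, 1.607, -0, 1.354, -0.206], TCP at [0.257, 0.514, 0.242] pointing down, gripper open.
Joint ranges: [-2.99, 2.99], [-0.89, 2.07], [0.3, 2.58], [-1.14, 4.28], [0, 2.63], [-3.12, 3.12]. Speed limits (rad/s): [2.57, 2.57, 3.01, 3.14, 3.14, 3.14].

## Interface

Orientations are given as a rotation vector (axis times angle).
In Python, from cell import get_obs, grab_frame, camera_model, sign_off, finger_overhang gives the robot as it stands.
- The arm moves only by the tool apply_moves, never from a script. Its argument "increments" is a list of rows, each an object of numbers: "tx", "ty", "tz": the shift along the tool's x, y, z in cm; "rx", "ry", "rz": the turn, a rotation vector about the tool's x, y, z in degrees. In form: [{"tx": .., "ty": .., "tz": .., "rx": .., "ry": .., "rz": ..}, ...]. A call has 1 to 5 rows; each row is the pose to reach, as a shift and turn from the pose commanded when the call began, along the tool's axes at that moment; what a row does not reach only later rows make up. A row lasts 1/8 s, in which the tool goes at most 62.5 mm and 10.7 degrees, less where a joint would pass 70% of its speed; a pose out of reach is approached as far as the arm can. A call with a gripper value outside its range is refused whole. "gripper" is the finger opening in cm, from 0 to 8.54, set as the call begins (left out, the last holds). The fingers move at their own pace and stop on an object; the grip force is fixed at half the most. Time passes only in rows, so rows that repeat a pose let the fingers close. It gives the time, the measured TCP pose, the force and the opening at its end, in the units of the state.
- get_obs(): the state, without advancing time (a new reading comes with each control period).
- grab_frame(name): name is "scene" or "top" or "wrist"; returns the picture (400x640x3 uint8, blue, green, red); there is no depth.
- camera_model(name): a dict with "K" (3x3 intrinsics, pixels), "extrinsics" (4x4, takes a point from camera to world coordinates). Camera axes: x right, y down, z forward; pixel columns grow to the right and rows downward; lengths in m; the calibration is good to about 2 mm. The wrist camera is an equidistant fisheye: a pixel r from the principal point sees the ray r / f radians off the axis. A picture is of the moment at which its call begins: read the wrist's pose just before it. camera_model takes no time and is no camera call; for the wrist camera it gives the pose at the moment of the call.
- sign_off(): hands the job in, once; it reports no verdict.
The state is a dict: "time_s": time; "joint_positions": joint angles; "dq": joint speeds; "effort": joint torques, N m; "position": TCP position; "orientation": TCP orientation; "contact_force": force on the tool from outside, world axes, zero at the start; "wrist_torque": the same for the moment, N m; "gripper_width": finger opening in m.
Only numpy, scipy, OpenCV 4.12 (cv2) and the standard library are available. Lean on these libraries where they do the work, as an engineer would, in place of code of your own. Each camera call takes 0.05 s, during which the arm holds its last target.

## Working session

There is one attempt and no reset: what is moved stays moved. The work goes in short steps, Python scripts to look and compute and a tool call to move; the robot and the scene stay as the last step left them, time stands still between calls to the robot, and variables do not carry over. Pictures are saved under pics/ and viewed, and the job is handed in when it is done.

Besides the shell and the picture viewer there is one more tool, called after ">>>" as name(argument=value, ...) on one line, values as JSON. apply_moves: Moves the arm, as the interface text tells. Its arguments: {"type":"object","properties":{"increments":{"type":"array","items":{"type":"object","properties":{"tx":{"type":"number"},"ty":{"type":"number"},"tz":{"type":"number"},"rx":{"type":"number"},"ry":{"type":"number"},"rz":{"type":"number"}}}},"gripper":{"type":"number"}},"required":["increments"]}

```bash
ls; mkdir -p pics; python3 - <<'E'
from cell import *
import cv2
print(get_obs()); print(finger_overhang if not callable(finger_overhang) else finger_overhang())
for n in ["scene","top","wrist"]:
    m=camera_model(n); print(n,m)
    cv2.imwrite(f"pics/{n}0.png",grab_frame(n))
E
```

```text
pics
{'time_s': 0.0, 'joint_positions': array([ 9.00724272e-01,  1.81513542e-01,  1.60798961e+00,  1.35311738e-05,
        1.35381755e+00, -2.06290503e-01]), 'dq': array([ 0.00013372,  0.00059306,  0.00031154, -0.00071204, -0.00020524,
       -0.00109817]), 'effort': array([ 1.12102989e-03, -4.44864464e+01, -3.51340449e+01, -1.81374821e-04,
        8.96394427e-03, -7.33177853e-05]), 'position': array([0.25685797, 0.5138512 , 0.2414085 ]), 'orientation': array([-7.21827853e-01, -3.05677633e+00,  2.44858863e-03]), 'contact_force': array([-0.20025505, -0.65018102, -0.38176368]), 'wrist_torque': array([-0.04495126,  0.02480547,  0.05800335]), 'gripper_width': 0.08529476971282014}
0.011
scene {'K': array([[485.34618612,   0.        , 320.59793823],
       [  0.        , 485.34618612, 199.5202168 ],
       [  0.        ,   0.        ,   1.        ]]), 'extrinsics': array([[ 0.72082109,  0.47061859, -0.50885666,  1.11672732],
       [ 0.69311513, -0.48635838,  0.53202156, -0.56447403],
       [ 0.00289254, -0.73618861, -0.67677024,  0.71678444],
       [ 0.        ,  0.        ,  0.        
[... 169 characters left out ...]
.        ]]), 'extrinsics': array([[ 0.0210621 , -0.99474135,  0.10022987,  0.50850311],
       [-0.99966262, -0.01942941,  0.01723792, -0.0313838 ],
       [-0.01519987, -0.10055912, -0.99481497,  0.95939923],
       [ 0.        ,  0.        ,  0.        ,  1.        ]])}
wrist {'K': array([[309.70691629,   0.        , 319.23031317],
       [  0.        , 309.70691629, 203.74639129],
       [  0.        ,   0.        ,   1.        ]]), 'extrinsics': array([[ 0.44711879,  0.84766545,  0.28556622,  0.18353093],
       [ 0.89447327, -0.42317181, -0.14437172,  0.55100464],
       [-0.00153534,  0.31998266, -0.94742215,  0.37165741],
       [ 0.        ,  0.        ,  0.        ,  1.        ]])}
```

View pics/scene0.png

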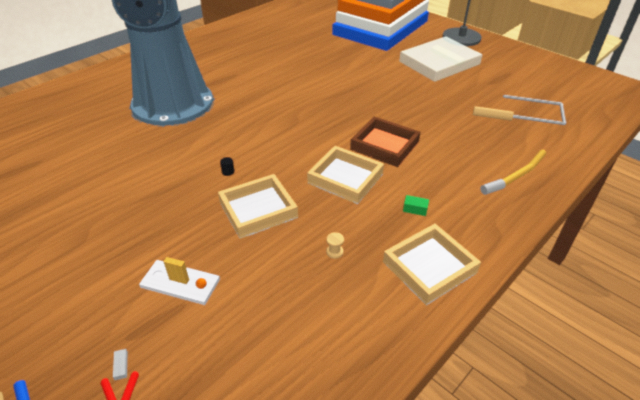

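View pics/top0.png

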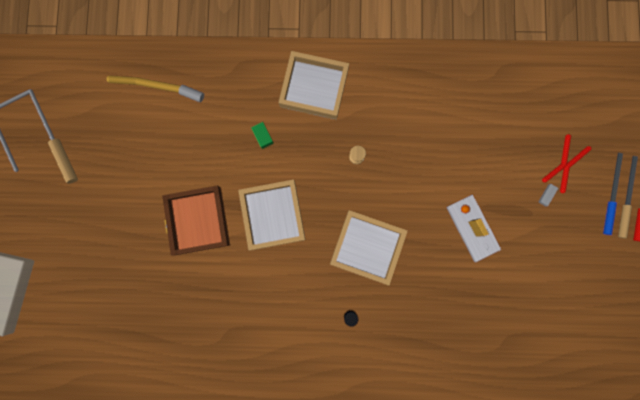

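View pics/wrist0.png

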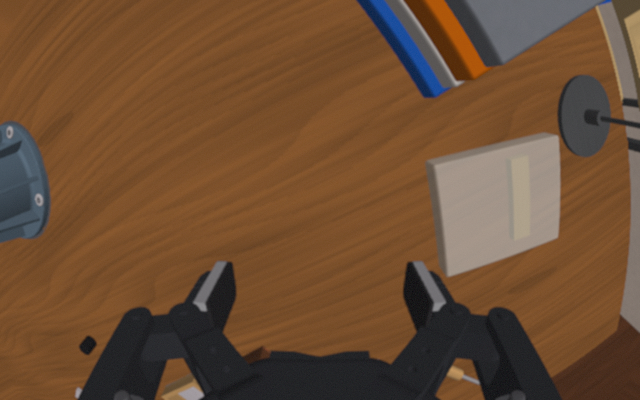

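The top view has +x up and +y to the left. The dark pan is at about (196,220), and the leftmost pale pan, which is the loose one, is at about (271,215). The tray is at (473,228) with its bead at (465,209), the spool at (357,155), the loupe at (351,318) and the wax at (262,135). I'll enlarge the parts that matter.

```bash
python3 - <<'E'
import cv2
im=cv2.imread("pics/top0.png")
c=im[170:270,150:320]; cv2.imwrite("pics/c1.png",cv2.resize(c,None,fx=4.5,fy=4.5,interpolation=cv2.INTER_CUBIC))
c=im[185:275,430:520]; cv2.imwrite("pics/c2.png",cv2.resize(c,None,fx=6,fy=6,interpolation=cv2.INTER_CUBIC))
E
```

```text
(no output)
```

View pics/c1.png

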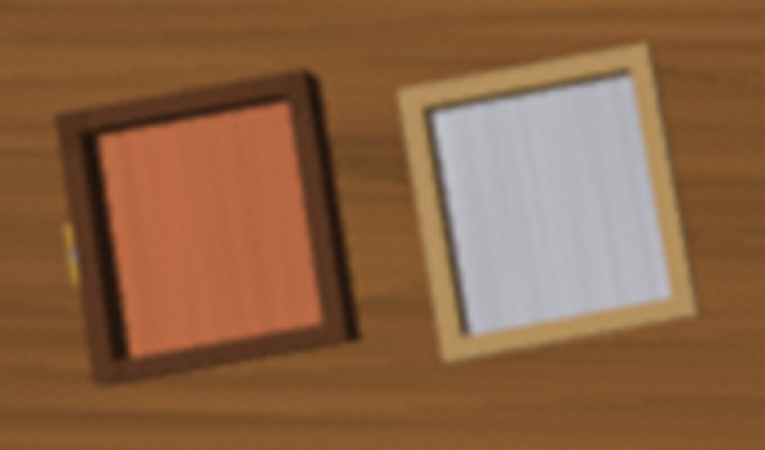

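View pics/c2.png

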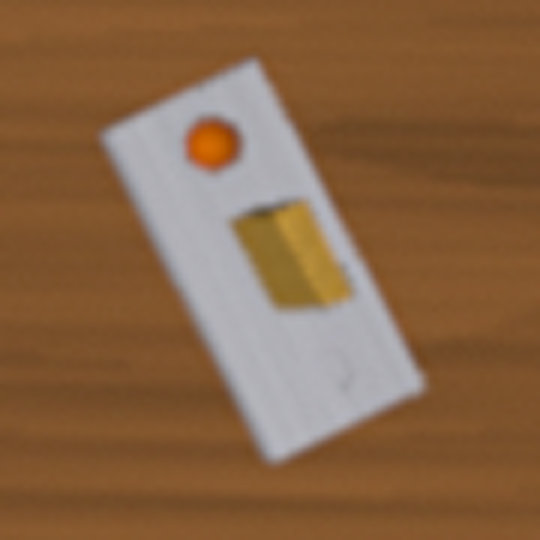

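```bash
cat > h.py <<'E'
import numpy as np, cv2
from scipy.optimize import least_squares
from cell import *
def ray(cam,uv):
    m=camera_model(cam) if isinstance(cam,str) else cam
    d=np.linalg.inv(m["K"])@[uv[0],uv[1],1]; E=m["extrinsics"]
    return E[:3,3],E[:3,:3]@d
def plane(cam,uv,z):
    o,d=ray(cam,uv); return o+d*(z-o[2])/d[2]
def proj(cam,P):
    m=camera_model(cam); E=m["extrinsics"]; p=(np.asarray(P)-E[:3,3])@E[:3,:3]
    p=p@m["K"].T; return p[:,:2]/p[:,2:]
def rect(cam,uvs,z,hx,hy,th0=0.):
    """uvs order: (+x+y),(+x-y),(-x-y),(-x+y)"""
    P=np.array([plane(cam,u,z)[:2] for u in uvs])
    L=np.array([[hx,hy],[hx,-hy],[-hx,-hy],[-hx,hy]])
    R=lambda t:np.array([[np.cos(t),-np.sin(t)],[np.sin(t),np.cos(t)]])
    s=least_squares(lambda q:(L@R(q[2]).T+q[:2]-P).ravel(),[*P.mean(0),th0])
    return s.x, np.round((s.fun.reshape(-1,2))*1000,1)
E
python3 - <<'E'
from h import *
f=lambda c,o,s:[((u+.5)/s-.5+o[0],(v+.5)/s-.5+o[1]) for u,v in c]
F,r=rect("top",f([(57,117),(304,70),(345,341),(98,383)],(150,170),4.5),.032,.065,.06);print(F,np.degrees(F[2]),r)
Lp,r=rect("top",f([(398,90),(646,43),(695,315),(443,362)],(150,170),4.5),.032,.065,.06);print(Lp,np.degrees(Lp[2]),r)
T,r=rect("top",f([(100,133),(258,58),(427,385),(272,463)],(430,185),6),.010,.065,.03);print(T,np.degrees(T[2]),r)
R=lambda t:np.array([[np.cos(t),-np.sin(t)],[np.sin(t),np.cos(t)]])
print("L in F",R(F[2]).T@(Lp[:2]-F[:2]),Lp[2]-F[2])
print("joint",F[:2]+R(F[2])@[0,-.06])
for n,o in(("spool",((357,153),.04)),("loupe",((351,316),.034)),("wax",((262,134),.025)),("pan2",((372,248),.03)),("pan3",((314,84),.03))): print(n,plane("top",*o))
np.savez("m.npz",F=F,L=Lp,T=T)
# overlay in scene view for check
im=cv2.imread("pics/scene0.png")
for q,z,hx,hy in((F,.032,.065,.06),(Lp,.032,.065,.06),(T,.01,.065,.03)):
    P=[np.r_[q[:2]+R(q[2])@np.array(a),z] for a in([hx,hy],[hx,-hy],[-hx,-hy],[-hx,hy])]
    cv2.polylines(im,[np.int32(np.round(proj("scene",P)*8))],True,(255,0,255),1,cv2.LINE_AA,3)
cv2.imwrite("pics/ov.png",cv2.resize(im[90:320,120:460],None,fx=2.3,fy=2.3))
E
```

```text
[0.54931028 0.25275896 0.20031679] 11.477306587331908 [[ 1.2  0.7]
 [ 0.4 -0.5]
 [ 0.2 -1.4]
 [-1.7  1.3]]
[0.56447967 0.09078114 0.20474612] 11.731088358619383 [[ 0.   0.4]
 [-0.2 -0.3]
 [ 0.1 -0.3]
 [ 0.   0.1]]
[ 0.54605444 -0.34247894  0.47053146] 26.959466835781132 [[ 0.5 -1.7]
 [-0.5  1.6]
 [-0.7  0.9]
 [ 0.8 -0.8]]
L in F [-0.01736426 -0.16175724] 0.004429327490509644
joint [0.56124907 0.19395874]
spool [ 0.69793161 -0.08904967  0.04      ]
loupe [ 0.35857106 -0.081502    0.034     ]
wax [0.73921487 0.11655159 0.025     ]
pan2 [ 0.49839119 -0.12368348  0.03      ]
pan3 [0.85113218 0.00596374 0.03      ]
```

View pics/ov.png

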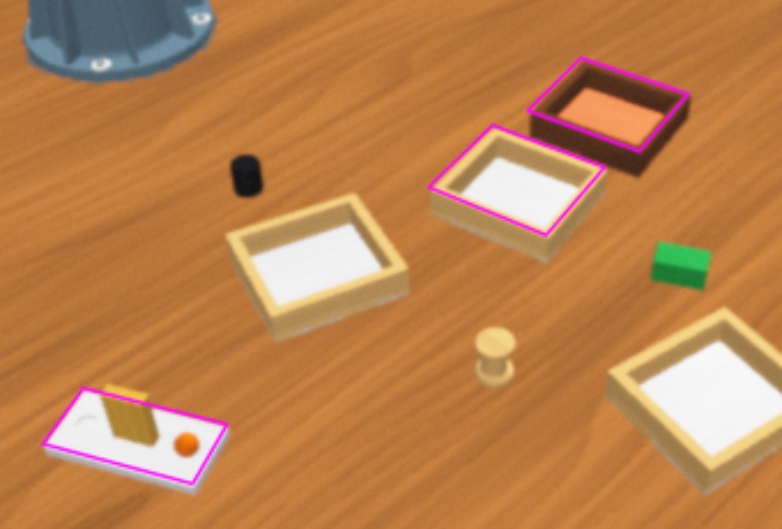

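```bash
cat >> h.py <<'E'
from scipy.spatial.transform import Rotation as Ro
def go(p,yaw=None):
    """tool-frame increments (cm,deg) from present pose to p with tool down, tool-y at yaw deg"""
    o=get_obs(); R0=Ro.from_rotvec(o["orientation"]); 
    d=R0.inv().apply(np.asarray(p)-o["position"])*100
    if yaw is None: r=np.zeros(3)
    else:
        y=np.array([np.cos(np.radians(yaw)),np.sin(np.radians(yaw)),0]); z=np.array([0,0,-1.])
        r=np.degrees((R0.inv()*Ro.from_matrix(np.c_[np.cross(y,z),y,z])).as_rotvec())
    a=R0.as_matrix()[:,1]
    print("t",o["time_s"],"pos",o["position"].round(4),"yawy",np.degrees(np.arctan2(a[1],a[0])).round(2),"F",o["contact_force"].round(2),"w",round(o["gripper_width"],4),"q",o["joint_positions"].round(2))
    print("  move txyz cm",d.round(2),"rxyz deg",r.round(2))
E
python3 - <<'E'
from h import *
go([.5756,.0369,.15],101.6)
E
```

```text
t 0.15 pos [0.257  0.5139 0.2416] yawy 63.42 F [-0.15  0.52  0.15] w 0.0853 q [ 0.9   0.18  1.61  0.    1.35 -0.21]
  move txyz cm [-49.84 -28.39   9.18] rxyz deg [ -0.07  -0.04 -38.18]
```

>>> apply_moves(increments=[{"tx": -5,"ty": -2.8,"rz": -7.6},{"tx": -10,"ty": -5.7,"rz": -15.2},{"tx": -15,"ty": -8.5,"rz": -22.9},{"tx": -20,"ty": -11.4,"rz": -30.5},{"tx": -25,"ty": -14.2,"rz": -38.2}], gripper=4.5)

```text
invalid input at $.increments[0]: expected keys tx, ty, tz, rx, ry, rz
```

```bash
python3 - <<'E'
from h import *
go([.5756,.0369,.15],101.6)
E
```

```text
t 0.15 pos [0.257  0.5139 0.2416] yawy 63.42 F [-0.15  0.52  0.15] w 0.0853 q [ 0.9   0.18  1.61  0.    1.35 -0.21]
  move txyz cm [-49.84 -28.39   9.18] rxyz deg [ -0.07  -0.04 -38.18]
```

All six keys are required.

>>> apply_moves(increments=[{"tx": -5,"ty": -2.8,"tz": 0,"rx": 0,"ry": 0,"rz": -7.6},{"tx": -10,"ty": -5.7,"tz": 0,"rx": 0,"ry": 0,"rz": -15.2},{"tx": -15,"ty": -8.5,"tz": 0,"rx": 0,"ry": 0,"rz": -22.9},{"tx": -20,"ty": -11.4,"tz": 0,"rx": 0,"ry": 0,"rz": -30.5},{"tx": -25,"ty": -14.2,"tz": 0,"rx": 0,"ry": 0,"rz": -38.2}], gripper=4.5)

```text
time_s: 0.78
position: [0.4179, 0.2738, 0.2422]
orientation: [-0.325, 3.125, 0.0]
contact_force: [1.5, 0.4, -0.0]
gripper_width: 0.0447
```

```bash
python3 - <<'E'
from h import *
go([.5756,.0369,.15],101.6)
E
```

```text
t 0.775 pos [0.4179 0.2738 0.2422] yawy 101.89 F [ 1.46  0.43 -0.  ] w 0.0447 q [ 0.34  0.01  1.79  0.    1.34 -1.44]
  move txyz cm [-10.55 -26.43   9.22] rxyz deg [0.   0.   0.29]
```

>>> apply_moves(increments=[{"tx": -2.1,"ty": -5.3,"tz": 1.8,"rx": 0,"ry": 0,"rz": 0},{"tx": -4.2,"ty": -10.6,"tz": 3.7,"rx": 0,"ry": 0,"rz": 0},{"tx": -6.3,"ty": -15.9,"tz": 5.5,"rx": 0,"ry": 0,"rz": 0},{"tx": -8.4,"ty": -21.2,"tz": 7.4,"rx": 0,"ry": 0,"rz": 0},{"tx": -10.5,"ty": -26.4,"tz": 9.2,"rx": 0,"ry": 0,"rz": 0}])

```text
time_s: 1.4
position: [0.574, 0.0363, 0.1495]
orientation: [0.318, -3.125, -0.0]
contact_force: [0.8, -0.8, 0.2]
gripper_width: 0.0446
```

```bash
python3 - <<'E'
from h import *
go([.5756,.0369,.15],101.6)
cv2.imwrite("pics/w1.png",grab_frame("wrist"))
go([.5756,.0369,.15],101.6)
E
```

```text
t 1.4 pos [0.574  0.0363 0.1495] yawy 101.61 F [ 0.78 -0.77  0.18] w 0.0446 q [-0.14  0.28  1.69  0.    1.18 -1.92]
  move txyz cm [-0.17  0.03 -0.05] rxyz deg [ 0.01 -0.01  0.01]
t 1.45 pos [0.5762 0.0305 0.1471] yawy 101.41 F [-0.69 -5.12 -0.75] w 0.0451 q [-0.15  0.29  1.68 -0.    1.17 -1.92]
  move txyz cm [-0.07  0.64 -0.29] rxyz deg [-0.16 -0.06 -0.19]
```

View pics/w1.png

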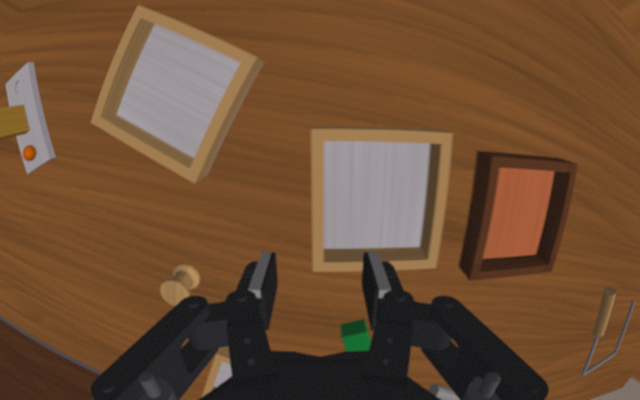

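The wrist view shows the loose pan at (380,200) and the dark pan at (525,215), with the fingers above the loose pan's -y wall. The arm overshot a little, so I'll let it settle before measuring.

>>> apply_moves(increments=[{"tx": 0,"ty": 0,"tz": 0,"rx": 0,"ry": 0,"rz": 0},{"tx": 0,"ty": 0,"tz": 0,"rx": 0,"ry": 0,"rz": 0}])

```text
time_s: 1.7
position: [0.5729, 0.0388, 0.1503]
orientation: [0.319, -3.125, -0.001]
contact_force: [-0.6, 0.5, -0.9]
gripper_width: 0.0448
```

```bash
python3 - <<'E'
from h import *
go([.5756,.0369,.08],101.6)
m=camera_model("wrist"); im=grab_frame("wrist"); 
cv2.imwrite("pics/w2.png",im)
cv2.imwrite("pics/w2c.png",cv2.resize(im[110:300,290:590],None,fx=2.6,fy=2.6,interpolation=cv2.INTER_CUBIC))
np.savez("w2.npz",K=m["K"],E=m["extrinsics"])
E
```

```text
t 1.7 pos [0.5729 0.0388 0.1503] yawy 101.65 F [-0.61  0.51 -0.9 ] w 0.0448 q [-0.14  0.28  1.69  0.    1.18 -1.91]
  move txyz cm [-0.23 -0.24  7.03] rxyz deg [ 0.03 -0.02  0.05]
```

View pics/w2c.png

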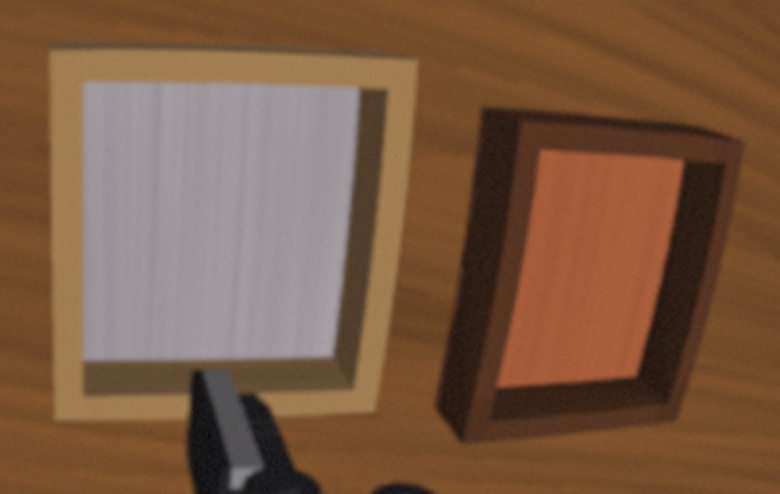

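```bash
cat >> h.py <<'E'
def wplane(K,E,uv,z):
    x=(uv[0]-K[0,2])/K[0,0]; y=(uv[1]-K[1,2])/K[1,1]; r=np.hypot(x,y)
    d=E[:3,:3]@np.array([np.sin(r)*x/r,np.sin(r)*y/r,np.cos(r)]); o=E[:3,3]
    return o+d*(z-o[2])/d[2]
def fitrect(P,hx,hy,th0=.2):
    L=np.array([[hx,hy],[hx,-hy],[-hx,-hy],[-hx,hy]]); P=np.array(P)[:,:2]; ok=~np.isnan(P[:,0])
    R=lambda t:np.array([[np.cos(t),-np.sin(t)],[np.sin(t),np.cos(t)]])
    s=least_squares(lambda q:((L@R(q[2]).T+q[:2])-P)[ok].ravel(),[*P[ok].mean(0),th0])
    return s.x,np.round(s.fun.reshape(-1,2)*1000,1)
def rel(F,L):
    c,s=np.cos(F[2]),np.sin(F[2]); d=L[:2]-F[:2]
    return np.array([c*d[0]+s*d[1],-s*d[0]+c*d[1]]),np.degrees(L[2]-F[2])
E
python3 - <<'E'
from h import *
w=np.load("w2.npz");K,E=w["K"],w["E"]
g=lambda p:((p[0]+.5)/2.6-.5+290,(p[1]+.5)/2.6-.5+110)
L,r=fitrect([wplane(K,E,g(p),.032) for p in[(377,411),(55,420),(50,48),(417,60)]],.065,.06);print(L,np.degrees(L[2]),r)
F,r=fitrect([wplane(K,E,g(p),.032) for p in[(678,420),(463,441),(521,120),(742,143)]],.065,.06);print(F,np.degrees(F[2]),r)
print(rel(F,L))
E
```

```text
[0.56527482 0.09024863 0.20838337] 11.939487612026962 [[ 0.2 -0.3]
 [ 0.3  0. ]
 [ 0.2 -0.2]
 [-0.7  0.5]]
[0.55040767 0.25182778 0.20010482] 11.465161697822555 [[ 0.4 -0.5]
 [ 1.8 -0.3]
 [-0.2 -0.6]
 [-2.   1.4]]
(array([-0.01754694, -0.16131014]), np.float64(0.47432591420440645))
```

```bash
python3 - <<'E'
from h import *
go([.5762,.0367,.022],101.8)
E
```

```text
t 1.75 pos [0.5729 0.0391 0.1506] yawy 101.7 F [-0.78 -0.08 -0.3 ] w 0.0447 q [-0.14  0.28  1.69  0.    1.18 -1.91]
  move txyz cm [-0.27 -0.31 12.86] rxyz deg [ 0.01  0.01 -0.1 ]
```

>>> apply_moves(increments=[{"tx": -0.27,"ty": -0.31,"tz": 3,"rx": 0,"ry": 0,"rz": 0},{"tx": -0.27,"ty": -0.31,"tz": 6,"rx": 0,"ry": 0,"rz": 0},{"tx": -0.27,"ty": -0.31,"tz": 9,"rx": 0,"ry": 0,"rz": 0},{"tx": -0.27,"ty": -0.31,"tz": 10,"rx": 0,"ry": 0,"rz": 0},{"tx": -0.27,"ty": -0.31,"tz": 10,"rx": 0,"ry": 0,"rz": 0}])

```text
time_s: 2.38
position: [0.5763, 0.0363, 0.0505]
orientation: [0.32, -3.125, -0.0]
contact_force: [-0.4, -0.1, 1.2]
gripper_width: 0.0448
```

```bash
python3 - <<'E'
from h import *
go([.5762,.0367,.022],101.8)
E
```

```text
t 2.375 pos [0.5763 0.0363 0.0505] yawy 101.7 F [-0.36 -0.14  1.2 ] w 0.0448 q [-0.14  0.43  1.72  0.    0.99 -1.92]
  move txyz cm [0.01 0.04 2.85] rxyz deg [ 0.01 -0.02 -0.1 ]
```

>>> apply_moves(increments=[{"tx": 0,"ty": 0,"tz": 1,"rx": 0,"ry": 0,"rz": 0},{"tx": 0,"ty": 0,"tz": 2,"rx": 0,"ry": 0,"rz": 0},{"tx": 0,"ty": 0,"tz": 2.8,"rx": 0,"ry": 0,"rz": 0},{"tx": 0,"ty": 0,"tz": 2.8,"rx": 0,"ry": 0,"rz": 0}])

```text
time_s: 2.88
position: [0.5759, 0.0355, 0.0213]
orientation: [0.318, -3.124, -0.001]
contact_force: [0.7, 0.4, 0.2]
gripper_width: 0.0449
```

>>> apply_moves(increments=[{"tx": 0,"ty": 0,"tz": 0,"rx": 0,"ry": 0,"rz": 0},{"tx": 0,"ty": 0,"tz": 0,"rx": 0,"ry": 0,"rz": 0},{"tx": 0,"ty": 0,"tz": 0,"rx": 0,"ry": 0,"rz": 0},{"tx": 0,"ty": 0,"tz": 0,"rx": 0,"ry": 0,"rz": 0},{"tx": 0,"ty": 0,"tz": 0,"rx": 0,"ry": 0,"rz": 0}], gripper=0)

```text
time_s: 3.5
position: [0.577, 0.0354, 0.0228]
orientation: [-0.318, 3.125, -0.001]
contact_force: [-0.4, -0.4, 5.8]
gripper_width: 0.0085
```

```bash
python3 - <<'E'
from h import *
go([.5762,.0367,.022],101.8)
cv2.imwrite("pics/t3.png",cv2.resize(grab_frame("top")[150:300,120:360],None,fx=3.2,fy=3.2,interpolation=cv2.INTER_CUBIC))
E
```

```text
t 3.5 pos [0.577  0.0354 0.0228] yawy 101.63 F [-0.4  -0.44  5.85] w 0.0085 q [-0.14  0.48  1.73 -0.    0.94 -1.92]
  move txyz cm [0.05 0.14 0.08] rxyz deg [-0.02  0.05 -0.17]
```

View pics/t3.png

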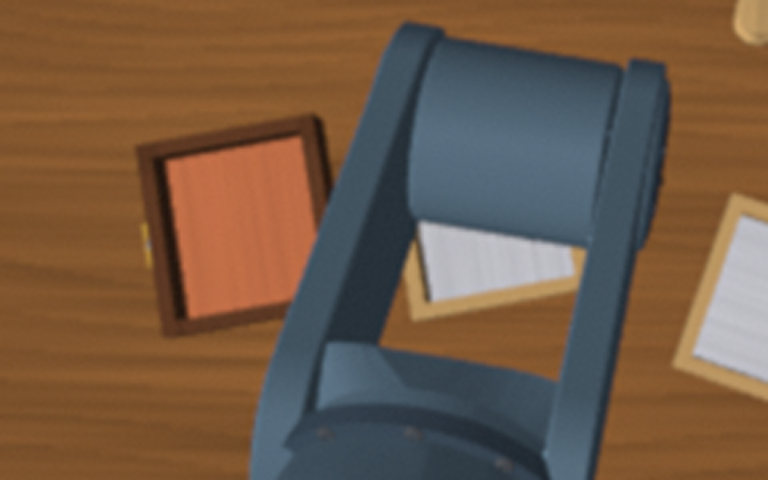

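The pan wall is pinched (opening 8.5 mm). The arm hides most of it from the top camera. I'll slide it most of the way over, then take another look.

>>> apply_moves(increments=[{"tx": -0.4,"ty": 0.8,"tz": 0,"rx": 0,"ry": 0,"rz": 0.1},{"tx": -0.8,"ty": 1.6,"tz": 0,"rx": 0,"ry": 0,"rz": 0.2},{"tx": -1.2,"ty": 2.4,"tz": 0,"rx": 0,"ry": 0,"rz": 0.3},{"tx": -1.75,"ty": 3.2,"tz": 0,"rx": 0,"ry": 0,"rz": 0.4},{"tx": -1.75,"ty": 3.2,"tz": 0,"rx": 0,"ry": 0,"rz": 0.4}])

```text
time_s: 4.18
position: [0.588, 0.0707, 0.0228]
orientation: [-0.308, 3.125, -0.0]
contact_force: [0.4, 1.2, 4.5]
gripper_width: 0.009
```

```bash
python3 - <<'E'
from h import *
go([.5762,.0367,.022],101.47)
m=camera_model("wrist"); im=grab_frame("wrist"); 
cv2.imwrite("pics/w4.png",im)
np.savez("w4.npz",K=m["K"],E=m["extrinsics"])
im=grab_frame("scene"); cv2.imwrite("pics/s4.png",cv2.resize(im[70:260,250:470],None,fx=3,fy=3,interpolation=cv2.INTER_CUBIC))
E
```

```text
t 4.175 pos [0.588  0.0707 0.0228] yawy 101.25 F [0.42 1.22 4.49] w 0.009 q [-0.08  0.5   1.69  0.    0.95 -1.85]
  move txyz cm [ 1.82 -3.1   0.08] rxyz deg [-0.01  0.08 -0.22]
```

View pics/w4.png

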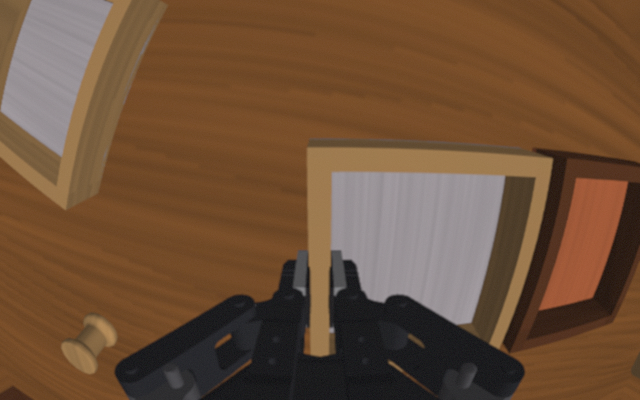

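View pics/s4.png

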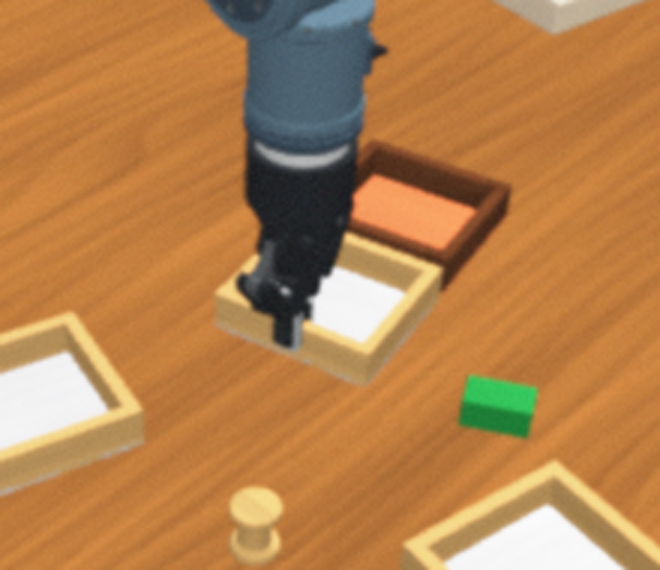

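The pan moved with the grip, and about 9 mm of gap is left at (535,250) in the wrist view. Next I'll push gently while watching the force.

>>> apply_moves(increments=[{"tx": 0,"ty": 0.3,"tz": 0,"rx": 0,"ry": 0,"rz": 0},{"tx": 0,"ty": 0.5,"tz": 0,"rx": 0,"ry": 0,"rz": 0},{"tx": 0,"ty": 0.7,"tz": 0,"rx": 0,"ry": 0,"rz": 0},{"tx": 0,"ty": 0.7,"tz": 0,"rx": 0,"ry": 0,"rz": 0},{"tx": 0,"ty": 0.7,"tz": 0,"rx": 0,"ry": 0,"rz": 0}])

```text
time_s: 4.9
position: [0.5867, 0.0766, 0.0228]
orientation: [-0.307, 3.125, -0.002]
contact_force: [0.4, -4.5, 5.3]
gripper_width: 0.0086
```

>>> apply_moves(increments=[{"tx": 0,"ty": 0.1,"tz": 0,"rx": 0,"ry": 0,"rz": 0},{"tx": 0,"ty": 0.2,"tz": 0,"rx": 0,"ry": 0,"rz": 0},{"tx": 0,"ty": 0.2,"tz": 0,"rx": 0,"ry": 0,"rz": 0},{"tx": 0,"ty": 0.2,"tz": 0,"rx": 0,"ry": 0,"rz": 0}])

```text
time_s: 5.4
position: [0.5863, 0.0784, 0.0228]
orientation: [-0.307, 3.125, -0.002]
contact_force: [0.5, -4.4, 5.7]
gripper_width: 0.0085
```

```bash
python3 - <<'E'
from h import *
go([.5762,.0367,.022],101.47)
E
```

```text
t 5.4 pos [0.5863 0.0784 0.0228] yawy 101.21 F [ 0.51 -4.38  5.67] w 0.0085 q [-0.07  0.5   1.69 -0.    0.95 -1.83]
  move txyz cm [ 1.8  -3.9   0.08] rxyz deg [-0.08  0.07 -0.26]
```

>>> apply_moves(increments=[{"tx": 0,"ty": 0.1,"tz": 0,"rx": 0,"ry": 0,"rz": 0},{"tx": 0,"ty": 0.2,"tz": 0,"rx": 0,"ry": 0,"rz": 0},{"tx": 0,"ty": 0.2,"tz": 0,"rx": 0,"ry": 0,"rz": 0},{"tx": 0,"ty": 0.2,"tz": 0,"rx": 0,"ry": 0,"rz": 0}])

```text
time_s: 5.9
position: [0.5859, 0.0803, 0.0228]
orientation: [-0.307, 3.125, -0.002]
contact_force: [0.9, -4.4, 5.6]
gripper_width: 0.0087
```

```bash
python3 - <<'E'
from h import *
go([.5762,.0367,.022],101.47)
im=grab_frame("wrist"); 
cv2.imwrite("pics/w5.png",cv2.resize(im[120:380,290:640],None,fx=2.2,fy=2.2,interpolation=cv2.INTER_CUBIC))
im=grab_frame("scene"); cv2.imwrite("pics/s5.png",cv2.resize(im[70:260,250:470],None,fx=3,fy=3,interpolation=cv2.INTER_CUBIC))
E
```

```text
t 5.9 pos [0.5859 0.0803 0.0228] yawy 101.21 F [ 0.89 -4.37  5.56] w 0.0087 q [-0.06  0.5   1.69 -0.    0.95 -1.83]
  move txyz cm [ 1.8  -4.09  0.09] rxyz deg [-0.08  0.08 -0.26]
```

View pics/w5.png

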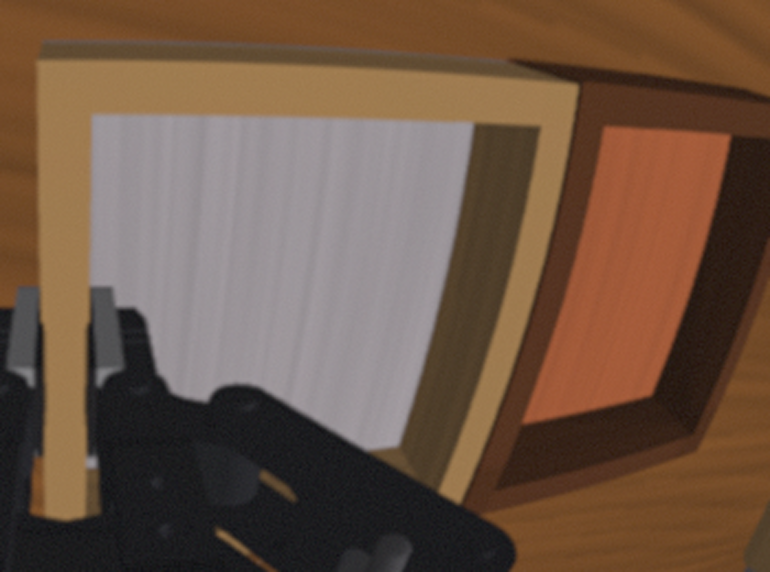

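View pics/s5.png

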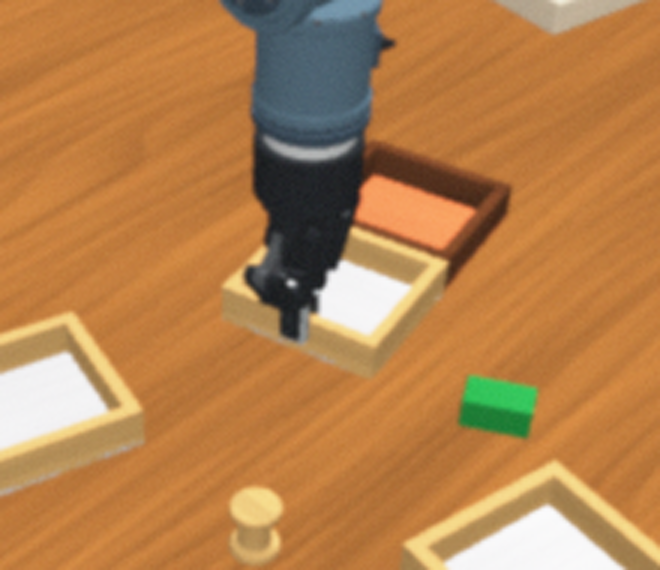

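The gap now looks almost closed (wrist crop, seam at (575,90) to (470,500)) and the ends look in line. I'll push until the force rises.

>>> apply_moves(increments=[{"tx": 0,"ty": 0.1,"tz": 0,"rx": 0,"ry": 0,"rz": 0},{"tx": 0,"ty": 0.2,"tz": 0,"rx": 0,"ry": 0,"rz": 0},{"tx": 0,"ty": 0.2,"tz": 0,"rx": 0,"ry": 0,"rz": 0},{"tx": 0,"ty": 0.2,"tz": 0,"rx": 0,"ry": 0,"rz": 0}])

```text
time_s: 6.5
position: [0.5858, 0.0818, 0.0228]
orientation: [-0.307, 3.125, -0.003]
contact_force: [0.9, -7.0, 3.3]
gripper_width: 0.0088
```

```bash
python3 - <<'E'
from h import *
go([.5762,.0367,.022],101.47)
E
```

```text
t 6.5 pos [0.5858 0.0818 0.0228] yawy 101.22 F [ 0.89 -7.03  3.35] w 0.0088 q [-0.06  0.5   1.69 -0.    0.95 -1.83]
  move txyz cm [ 1.82 -4.23  0.09] rxyz deg [-0.13  0.09 -0.25]
```

>>> apply_moves(increments=[{"tx": 0,"ty": 0.1,"tz": 0,"rx": 0,"ry": 0,"rz": 0},{"tx": 0,"ty": 0.15,"tz": 0,"rx": 0,"ry": 0,"rz": 0},{"tx": 0,"ty": 0.15,"tz": 0,"rx": 0,"ry": 0,"rz": 0},{"tx": 0,"ty": 0.15,"tz": 0,"rx": 0,"ry": 0,"rz": 0}])

```text
time_s: 7.0
position: [0.5859, 0.0819, 0.0228]
orientation: [-0.307, 3.124, -0.006]
contact_force: [3.6, -12.1, 3.3]
gripper_width: 0.0082
```

```bash
python3 - <<'E'
from h import *
go([.5762,.0367,.022],101.47)
E
```

```text
t 7.0 pos [0.5859 0.0819 0.0228] yawy 101.22 F [  3.64 -12.12   3.27] w 0.0082 q [-0.06  0.5   1.69 -0.    0.95 -1.82]
  move txyz cm [ 1.83 -4.24  0.1 ] rxyz deg [-0.24  0.11 -0.25]
```

The pan is seated: the force rose with no further motion. I'll relax the push and release.

>>> apply_moves(increments=[{"tx": 0,"ty": -0.12,"tz": 0,"rx": 0,"ry": 0,"rz": 0},{"tx": 0,"ty": -0.12,"tz": 0,"rx": 0,"ry": 0,"rz": 0}])

```text
time_s: 7.25
position: [0.5859, 0.0818, 0.0228]
orientation: [-0.307, 3.124, -0.004]
contact_force: [2.5, -7.8, 3.1]
gripper_width: 0.0086
```

>>> apply_moves(increments=[{"tx": 0,"ty": 0,"tz": 0,"rx": 0,"ry": 0,"rz": 0},{"tx": 0,"ty": 0,"tz": 0,"rx": 0,"ry": 0,"rz": 0},{"tx": 0,"ty": 0,"tz": 0,"rx": 0,"ry": 0,"rz": 0},{"tx": 0,"ty": 0,"tz": 0,"rx": 0,"ry": 0,"rz": 0}], gripper=4.5)

```text
time_s: 7.75
position: [0.5844, 0.0837, 0.022]
orientation: [0.308, -3.126, -0.0]
contact_force: [0.2, -0.2, -0.3]
gripper_width: 0.0445
```

>>> apply_moves(increments=[{"tx": 0,"ty": 0,"tz": -2,"rx": 0,"ry": 0,"rz": 0},{"tx": 0,"ty": 0,"tz": -6,"rx": 0,"ry": 0,"rz": 0},{"tx": 0,"ty": 0,"tz": -10,"rx": 0,"ry": 0,"rz": 0},{"tx": 0,"ty": 0,"tz": -14,"rx": 0,"ry": 0,"rz": 0},{"tx": 0,"ty": 0,"tz": -16,"rx": 0,"ry": 0,"rz": 0}])

```text
time_s: 8.38
position: [0.5862, 0.0835, 0.1869]
orientation: [-0.307, 3.121, -0.001]
contact_force: [0.2, 1.5, 0.4]
gripper_width: 0.0449
```

```bash
python3 - <<'E'
from h import *
go([.546,-.3425,.2],117)
im=grab_frame("wrist");cv2.imwrite("pics/w6.png",im)
E
```

```text
t 8.375 pos [0.5862 0.0835 0.1869] yawy 101.24 F [0.16 1.52 0.4 ] w 0.0449 q [-0.06  0.27  1.62  0.    1.25 -1.83]
  move txyz cm [ 12.24 -41.    -1.32] rxyz deg [ -0.12   0.3  -15.76]
```

View pics/w6.png

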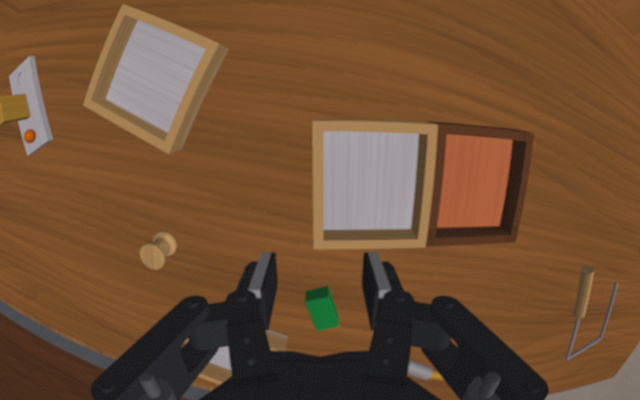

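The pans look flush (seam near x=432). I'll go to the tray now and check the pans from the top camera when the arm is out of the way.

>>> apply_moves(increments=[{"tx": 1.5,"ty": -5,"tz": 0,"rx": 0,"ry": 0,"rz": -3},{"tx": 3,"ty": -10,"tz": 0,"rx": 0,"ry": 0,"rz": -6},{"tx": 4.5,"ty": -15,"tz": 0,"rx": 0,"ry": 0,"rz": -9},{"tx": 6,"ty": -20,"tz": 0,"rx": 0,"ry": 0,"rz": -12},{"tx": 7.5,"ty": -25,"tz": 0,"rx": 0,"ry": 0,"rz": -15.8}])

```text
time_s: 9.05
position: [0.5594, -0.1779, 0.1829]
orientation: [-0.737, 3.053, -0.001]
contact_force: [-0.3, -0.4, -0.1]
gripper_width: 0.0448
```

```bash
python3 - <<'E'
from h import *
go([.546,-.3425,.19],117)
E
```

```text
t 9.05 pos [ 0.5594 -0.1779  0.1829] yawy 117.15 F [-0.33 -0.4  -0.1 ] w 0.0448 q [-0.51  0.26  1.63  0.    1.24 -2.55]
  move txyz cm [  8.7  -14.03  -0.71] rxyz deg [-0.03  0.03  0.15]
```

>>> apply_moves(increments=[{"tx": 2.2,"ty": -3.5,"tz": 0,"rx": 0,"ry": 0,"rz": 0},{"tx": 4.4,"ty": -7,"tz": 0,"rx": 0,"ry": 0,"rz": 0},{"tx": 6.6,"ty": -10.5,"tz": 0,"rx": 0,"ry": 0,"rz": 0},{"tx": 8.7,"ty": -14,"tz": 0,"rx": 0,"ry": 0,"rz": 0},{"tx": 8.7,"ty": -14,"tz": 0,"rx": 0,"ry": 0,"rz": 0}])

```text
time_s: 9.68
position: [0.5452, -0.3435, 0.1827]
orientation: [-0.729, 3.056, -0.002]
contact_force: [1.0, 0.9, -1.2]
gripper_width: 0.0444
```

```bash
python3 - <<'E'
from h import *
go([.546,-.3425,.19],117)
m=camera_model("wrist"); im=grab_frame("wrist"); 
cv2.imwrite("pics/w7.png",im)
np.savez("w7.npz",K=m["K"],E=m["extrinsics"])
im=grab_frame("top");cv2.imwrite("pics/t7f.png",im);cv2.imwrite("pics/t7.png",cv2.resize(im[170:270,150:320],None,fx=4.5,fy=4.5,interpolation=cv2.INTER_CUBIC))
go([.546,-.3425,.19],117)
E
```

```text
t 9.675 pos [ 0.5452 -0.3435  0.1827] yawy 116.82 F [ 1.05  0.89 -1.22] w 0.0444 q [-0.75  0.39  1.48 -0.    1.28 -2.78]
  move txyz cm [-0.12  0.06 -0.73] rxyz deg [-0.06 -0.01 -0.18]
t 9.775 pos [ 0.5456 -0.3404  0.1823] yawy 116.98 F [-0.1   0.63 -0.55] w 0.0451 q [-0.74  0.38  1.48  0.    1.28 -2.78]
  move txyz cm [ 0.06 -0.2  -0.77] rxyz deg [ 0.04  0.01 -0.02]
```

View pics/w7.png

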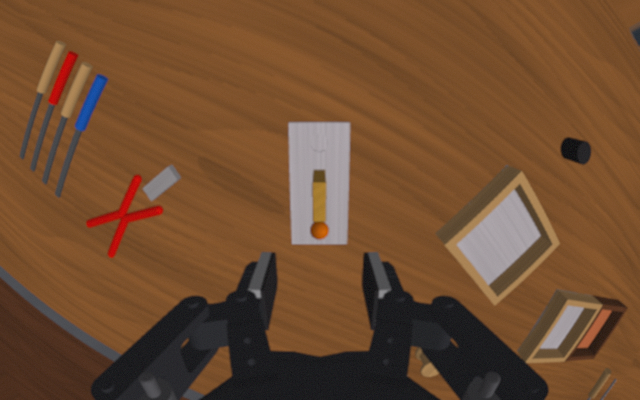

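View pics/t7.png

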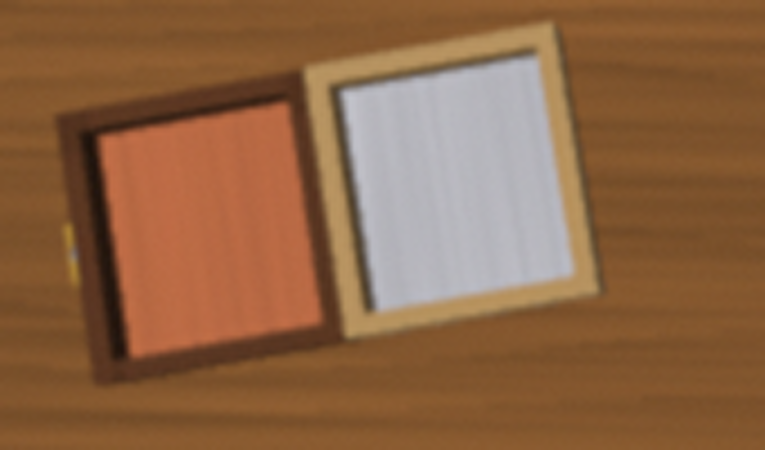

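The pans are flush and in line, with no visible gap along the seam (crop, x=305 to 343). The tray corners in the wrist view are (289,122), (350,122), (348,244) and (291,245), with the bead at (320,230).

```bash
python3 - <<'E'
from h import *
w=np.load("w7.npz");K,E=w["K"],w["E"]
T,r=fitrect([wplane(K,E,p,.010) for p in[(348,244),(291,245),(289,122),(350,122)]],.065,.03,.47);print(T,np.degrees(T[2]),r)
print(wplane(K,E,(320,230),.0175), T[:2]+.045*np.array([np.cos(T[2]),np.sin(T[2])]))
f=lambda c,o,s:[((u+.5)/s-.5+o[0],(v+.5)/s-.5+o[1]) for u,v in c]
F,r=rect("top",f([(57,117),(304,70),(343,338),(98,383)],(150,170),4.5),.032,.065,.06);print(F,r)
L,r=rect("top",f([(304,68),(553,21),(601,292),(345,338)],(150,170),4.5),.032,.065,.06);print(L,r,rel(F,L))
go([*T[:2],.055],np.degrees(T[2])+90)
E
```

```text
[ 0.54668487 -0.34273636  0.47030678] 26.946593397026877 [[ 0.6 -0.7]
 [-1.4  0.6]
 [ 0.6 -0.3]
 [ 0.1  0.4]]
[ 0.58633567 -0.32206239  0.0175    ] [ 0.58679919 -0.32234417]
[0.54965359 0.25300833 0.20184296] [[ 1.4  1. ]
 [ 0.8 -0.1]
 [-0.7 -2.2]
 [-1.5  1.4]]
[0.57429547 0.13580984 0.20123658] [[ 0.5  0.1]
 [-0.3  0.1]
 [-0.1  0.7]
 [-0.1 -0.9]] (array([ 0.00064622, -0.11975931]), np.float64(-0.03474283490848378))
t 9.775 pos [ 0.5456 -0.3404  0.1823] yawy 116.98 F [-0.1   0.63 -0.55] w 0.0451 q [-0.74  0.38  1.48  0.    1.28 -2.78]
  move txyz cm [ 1.000e-02 -2.600e-01  1.273e+01] rxyz deg [0.04 0.01 0.03]
```

Both pans and tray check out: the pans measure x +0.6 mm, y -119.8 mm, turned -0.03°. Now I descend onto the grip bar.

>>> apply_moves(increments=[{"tx": 0,"ty": -0.25,"tz": 3,"rx": 0,"ry": 0,"rz": 0},{"tx": 0,"ty": -0.25,"tz": 6,"rx": 0,"ry": 0,"rz": 0},{"tx": 0,"ty": -0.25,"tz": 9,"rx": 0,"ry": 0,"rz": 0},{"tx": 0,"ty": -0.25,"tz": 10.5,"rx": 0,"ry": 0,"rz": 0},{"tx": 0,"ty": -0.25,"tz": 10.5,"rx": 0,"ry": 0,"rz": 0}])

```text
time_s: 10.4
position: [0.5468, -0.3414, 0.0764]
orientation: [0.735, -3.053, -0.003]
contact_force: [0.5, -0.8, 0.5]
gripper_width: 0.0452
```

```bash
python3 - <<'E'
from h import *
go([.5466,-.3427,.036],116.95)
E
```

```text
t 10.4 pos [ 0.5468 -0.3414  0.0764] yawy 117.09 F [ 0.49 -0.78  0.49] w 0.0452 q [-0.74  0.51  1.53  0.    1.1  -2.79]
  move txyz cm [ 0.07 -0.12  4.04] rxyz deg [ 0.13 -0.04  0.14]
```

>>> apply_moves(increments=[{"tx": 0.05,"ty": -0.1,"tz": 1.2,"rx": 0,"ry": 0,"rz": 0},{"tx": 0.05,"ty": -0.1,"tz": 2.5,"rx": 0,"ry": 0,"rz": 0},{"tx": 0.05,"ty": -0.1,"tz": 4,"rx": 0,"ry": 0,"rz": 0},{"tx": 0.05,"ty": -0.1,"tz": 4,"rx": 0,"ry": 0,"rz": 0},{"tx": 0.05,"ty": -0.1,"tz": 4,"rx": 0,"ry": 0,"rz": 0}])

```text
time_s: 11.02
position: [0.5471, -0.3441, 0.0373]
orientation: [0.734, -3.055, -0.0]
contact_force: [0.9, -0.1, -0.5]
gripper_width: 0.0451
```

```bash
python3 - <<'E'
from h import *
go([.5466,-.3427,.036],116.95)
im=grab_frame("wrist"); cv2.imwrite("pics/w8.png",im)
E
```

```text
t 11.025 pos [ 0.5471 -0.3441  0.0373] yawy 117.02 F [ 0.91 -0.07 -0.48] w 0.0451 q [-0.74  0.57  1.54  0.    1.03 -2.79]
  move txyz cm [-0.02  0.14  0.13] rxyz deg [ 0.   -0.    0.07]
```

View pics/w8.png

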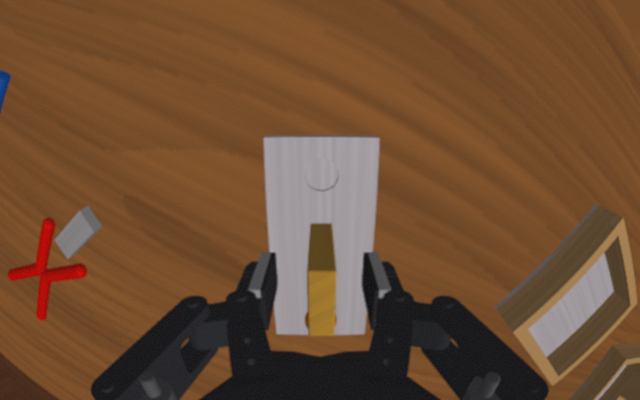

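The bar at (321,290) is centred between the pads at (263,…) and (376,…). I'll close in stages so the tray isn't jerked.

>>> apply_moves(increments=[{"tx": 0,"ty": 0,"tz": 0,"rx": 0,"ry": 0,"rz": 0},{"tx": 0,"ty": 0,"tz": 0,"rx": 0,"ry": 0,"rz": 0},{"tx": 0,"ty": 0,"tz": 0,"rx": 0,"ry": 0,"rz": 0}], gripper=1.8)

```text
time_s: 11.45
position: [0.5472, -0.344, 0.0376]
orientation: [-0.734, 3.054, -0.001]
contact_force: [-0.3, 0.4, -0.0]
gripper_width: 0.0181
```

>>> apply_moves(increments=[{"tx": 0,"ty": 0,"tz": 0,"rx": 0,"ry": 0,"rz": 0},{"tx": 0,"ty": 0,"tz": 0,"rx": 0,"ry": 0,"rz": 0}], gripper=1.35)

```text
time_s: 11.7
position: [0.5471, -0.344, 0.0373]
orientation: [0.734, -3.055, 0.0]
contact_force: [0.1, -0.5, 0.2]
gripper_width: 0.0134
```

>>> apply_moves(increments=[{"tx": 0,"ty": 0,"tz": 0,"rx": 0,"ry": 0,"rz": 0},{"tx": 0,"ty": 0,"tz": 0,"rx": 0,"ry": 0,"rz": 0}], gripper=1.1)

```text
time_s: 11.95
position: [0.5471, -0.3439, 0.0374]
orientation: [0.734, -3.055, -0.0]
contact_force: [-1.3, 0.7, 0.7]
gripper_width: 0.0117
```

>>> apply_moves(increments=[{"tx": 0,"ty": 0,"tz": 0,"rx": 0,"ry": 0,"rz": 0},{"tx": 0,"ty": 0,"tz": 0,"rx": 0,"ry": 0,"rz": 0},{"tx": 0,"ty": 0,"tz": 0,"rx": 0,"ry": 0,"rz": 0}], gripper=0)

```text
time_s: 12.32
position: [0.5471, -0.344, 0.0374]
orientation: [-0.734, 3.055, -0.0]
contact_force: [-0.7, 0.7, 2.5]
gripper_width: 0.0115
```

```bash
python3 - <<'E'
from h import *
go([.5466,-.3427,.036],116.95)
im=grab_frame("scene");cv2.imwrite("pics/s9.png",cv2.resize(im[200:340,90:290],None,fx=4,fy=4))
E
```

```text
t 12.325 pos [ 0.5471 -0.344   0.0374] yawy 117.03 F [-0.72  0.69  2.54] w 0.0115 q [-0.74  0.57  1.54 -0.    1.03 -2.79]
  move txyz cm [-0.01  0.14  0.14] rxyz deg [-0.01  0.    0.08]
```

View pics/s9.png

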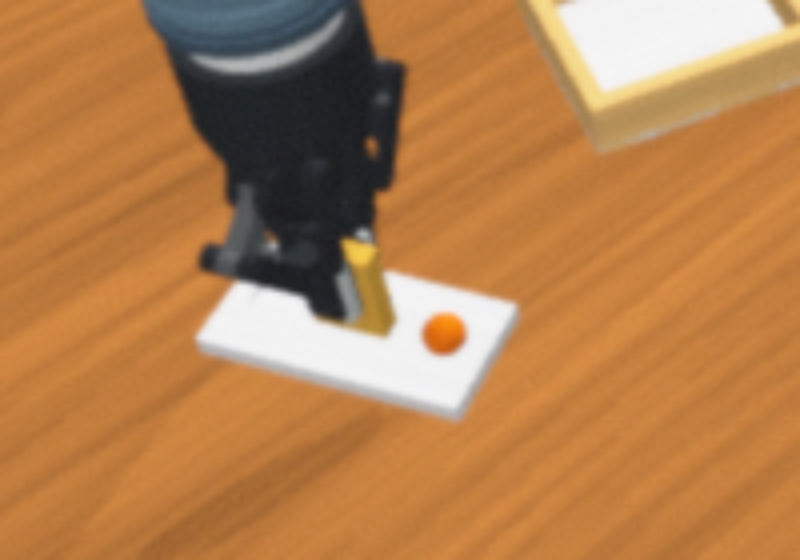

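The bar is gripped at 11.5 mm, the tray is flat and the bead (445,333 in the crop) sits in its pocket. I'll lift gently.

>>> apply_moves(increments=[{"tx": 0,"ty": 0,"tz": -0.2,"rx": 0,"ry": 0,"rz": 0},{"tx": 0,"ty": 0,"tz": -0.6,"rx": 0,"ry": 0,"rz": 0},{"tx": 0,"ty": 0,"tz": -1.2,"rx": 0,"ry": 0,"rz": 0},{"tx": 0,"ty": 0,"tz": -2.0,"rx": 0,"ry": 0,"rz": 0},{"tx": 0,"ty": 0,"tz": -2.8,"rx": 0,"ry": 0,"rz": 0}])

```text
time_s: 13.0
position: [0.5472, -0.3441, 0.0661]
orientation: [-0.734, 3.054, -0.001]
contact_force: [-0.3, -0.0, -3.4]
gripper_width: 0.0113
```

>>> apply_moves(increments=[{"tx": 0,"ty": 0,"tz": -0.8,"rx": 0,"ry": 0,"rz": 0},{"tx": 0,"ty": 0,"tz": -1.6,"rx": 0,"ry": 0,"rz": 0},{"tx": 0,"ty": 0,"tz": -2.4,"rx": 0,"ry": 0,"rz": 0},{"tx": 0,"ty": 0,"tz": -3.2,"rx": 0,"ry": 0,"rz": 0},{"tx": 0,"ty": 0,"tz": -4.0,"rx": 0,"ry": 0,"rz": 0}])

```text
time_s: 13.62
position: [0.5471, -0.344, 0.1058]
orientation: [-0.734, 3.055, -0.0]
contact_force: [-0.7, -0.5, -2.8]
gripper_width: 0.0111
```

>>> apply_moves(increments=[{"tx": 0,"ty": 0,"tz": -0.8,"rx": 0,"ry": 0,"rz": 0},{"tx": 0,"ty": 0,"tz": -1.6,"rx": 0,"ry": 0,"rz": 0},{"tx": 0,"ty": 0,"tz": -2.2,"rx": 0,"ry": 0,"rz": 0},{"tx": 0,"ty": 0,"tz": -2.6,"rx": 0,"ry": 0,"rz": 0},{"tx": 0,"ty": 0,"tz": -2.8,"rx": 0,"ry": 0,"rz": 0}])

```text
time_s: 14.25
position: [0.5471, -0.344, 0.1335]
orientation: [-0.734, 3.055, -0.0]
contact_force: [0.5, -0.5, -3.6]
gripper_width: 0.0112
```

```bash
python3 - <<'E'
from h import *
go([.5617,.1941,.137],116.95)
im=grab_frame("scene");cv2.imwrite("pics/s10.png",cv2.resize(im[140:340,90:330],None,fx=3,fy=3))
E
```

```text
t 14.25 pos [ 0.5471 -0.344   0.1335] yawy 117.03 F [ 0.48 -0.51 -3.65] w 0.0112 q [-0.74  0.44  1.5   0.    1.2  -2.79]
  move txyz cm [-25.75  47.27  -0.35] rxyz deg [-0.01  0.    0.08]
```

View pics/s10.png

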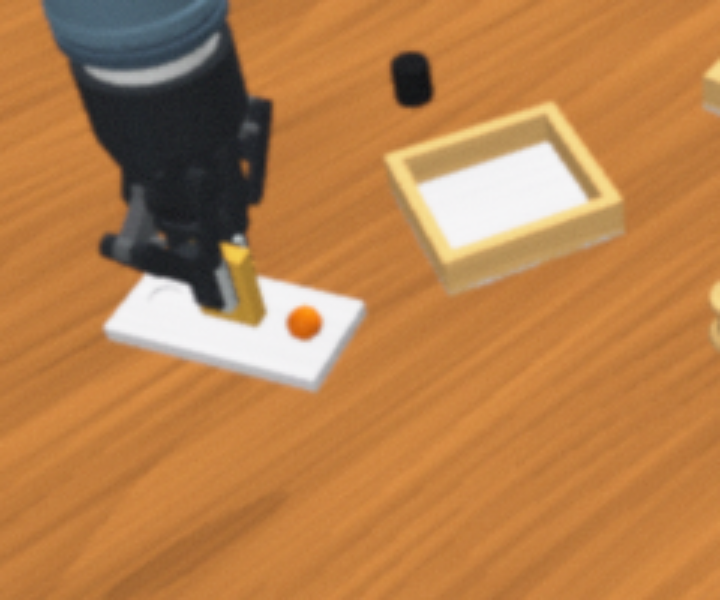

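The tray is up and level with the bead in place. I'll carry it along a straight line with a gentle ramp.

>>> apply_moves(increments=[{"tx": -0.14,"ty": 0.26,"tz": 0,"rx": 0,"ry": 0,"rz": 0},{"tx": -0.48,"ty": 0.88,"tz": 0,"rx": 0,"ry": 0,"rz": 0},{"tx": -1.0,"ty": 1.84,"tz": 0,"rx": 0,"ry": 0,"rz": 0},{"tx": -1.72,"ty": 3.16,"tz": 0,"rx": 0,"ry": 0,"rz": 0},{"tx": -2.63,"ty": 4.83,"tz": 0,"rx": 0,"ry": 0,"rz": 0}])

```text
time_s: 14.92
position: [0.5485, -0.2876, 0.1333]
orientation: [-0.734, 3.055, 0.0]
contact_force: [-0.0, -0.1, -2.6]
gripper_width: 0.0113
```

>>> apply_moves(increments=[{"tx": -0.96,"ty": 1.76,"tz": 0,"rx": 0,"ry": 0,"rz": 0},{"tx": -1.91,"ty": 3.51,"tz": 0,"rx": 0,"ry": 0,"rz": 0},{"tx": -2.87,"ty": 5.27,"tz": 0,"rx": 0,"ry": 0,"rz": 0},{"tx": -3.83,"ty": 7.02,"tz": 0,"rx": 0,"ry": 0,"rz": 0},{"tx": -4.78,"ty": 8.78,"tz": 0,"rx": 0,"ry": 0,"rz": 0}])

```text
time_s: 15.55
position: [0.5513, -0.1877, 0.1333]
orientation: [-0.734, 3.055, -0.0]
contact_force: [-0.2, -0.1, -3.2]
gripper_width: 0.0112
```

>>> apply_moves(increments=[{"tx": -0.96,"ty": 1.76,"tz": 0,"rx": 0,"ry": 0,"rz": 0},{"tx": -1.91,"ty": 3.51,"tz": 0,"rx": 0,"ry": 0,"rz": 0},{"tx": -2.87,"ty": 5.27,"tz": 0,"rx": 0,"ry": 0,"rz": 0},{"tx": -3.83,"ty": 7.02,"tz": 0,"rx": 0,"ry": 0,"rz": 0},{"tx": -4.78,"ty": 8.78,"tz": 0,"rx": 0,"ry": 0,"rz": 0}])

```text
time_s: 16.18
position: [0.554, -0.0878, 0.1333]
orientation: [-0.734, 3.055, -0.0]
contact_force: [0.3, 0.6, -3.1]
gripper_width: 0.0113
```

>>> apply_moves(increments=[{"tx": -0.96,"ty": 1.76,"tz": 0,"rx": 0,"ry": 0,"rz": 0},{"tx": -1.91,"ty": 3.51,"tz": 0,"rx": 0,"ry": 0,"rz": 0},{"tx": -2.87,"ty": 5.27,"tz": 0,"rx": 0,"ry": 0,"rz": 0},{"tx": -3.83,"ty": 7.02,"tz": 0,"rx": 0,"ry": 0,"rz": 0},{"tx": -4.78,"ty": 8.78,"tz": 0,"rx": 0,"ry": 0,"rz": 0}])

```text
time_s: 16.8
position: [0.5566, 0.0121, 0.1333]
orientation: [-0.734, 3.055, -0.0]
contact_force: [0.4, 0.3, -3.0]
gripper_width: 0.0113
```

```bash
python3 - <<'E'
from h import *
go([.5617,.1941,.137],116.95)
E
```

```text
t 16.8 pos [0.5566 0.0121 0.1333] yawy 117.02 F [ 0.35  0.34 -2.96] w 0.0113 q [-0.19  0.26  1.74 -0.    1.13 -2.23]
  move txyz cm [-8.72 15.98 -0.37] rxyz deg [-0.    0.    0.07]
```

>>> apply_moves(increments=[{"tx": -0.96,"ty": 1.76,"tz": -0.05,"rx": 0,"ry": 0,"rz": 0},{"tx": -1.91,"ty": 3.51,"tz": -0.1,"rx": 0,"ry": 0,"rz": 0},{"tx": -2.87,"ty": 5.27,"tz": -0.15,"rx": 0,"ry": 0,"rz": 0},{"tx": -3.83,"ty": 7.02,"tz": -0.2,"rx": 0,"ry": 0,"rz": 0},{"tx": -4.78,"ty": 8.78,"tz": -0.25,"rx": 0,"ry": 0,"rz": 0}])

```text
time_s: 17.42
position: [0.5593, 0.1121, 0.1358]
orientation: [-0.734, 3.055, -0.0]
contact_force: [0.6, 0.3, -3.2]
gripper_width: 0.0111
```

>>> apply_moves(increments=[{"tx": -0.91,"ty": 1.67,"tz": -0.05,"rx": 0,"ry": 0,"rz": 0},{"tx": -1.72,"ty": 3.16,"tz": -0.1,"rx": 0,"ry": 0,"rz": 0},{"tx": -2.39,"ty": 4.39,"tz": -0.1,"rx": 0,"ry": 0,"rz": 0},{"tx": -2.92,"ty": 5.36,"tz": -0.1,"rx": 0,"ry": 0,"rz": 0},{"tx": -3.3,"ty": 6.06,"tz": -0.1,"rx": 0,"ry": 0,"rz": 0}])

```text
time_s: 18.05
position: [0.5611, 0.1803, 0.1367]
orientation: [0.734, -3.054, 0.0]
contact_force: [0.3, 0.5, -3.3]
gripper_width: 0.0112
```

>>> apply_moves(increments=[{"tx": -0.29,"ty": 0.53,"tz": 0,"rx": 0,"ry": 0,"rz": 0},{"tx": -0.48,"ty": 0.88,"tz": 0,"rx": 0,"ry": 0,"rz": 0},{"tx": -0.6,"ty": 1.1,"tz": 0,"rx": 0,"ry": 0,"rz": 0},{"tx": -0.64,"ty": 1.15,"tz": 0,"rx": 0,"ry": 0,"rz": 0},{"tx": -0.64,"ty": 1.15,"tz": 0,"rx": 0,"ry": 0,"rz": 0}])

```text
time_s: 18.68
position: [0.5616, 0.1927, 0.1368]
orientation: [0.734, -3.055, 0.0]
contact_force: [0.0, 0.2, -2.4]
gripper_width: 0.0116
```

>>> apply_moves(increments=[{"tx": 0,"ty": 0,"tz": 0,"rx": 0,"ry": 0,"rz": 0},{"tx": 0,"ty": 0,"tz": 0,"rx": 0,"ry": 0,"rz": 0},{"tx": 0,"ty": 0,"tz": 0,"rx": 0,"ry": 0,"rz": 0}])

```text
time_s: 19.05
position: [0.5616, 0.1928, 0.1368]
orientation: [-0.734, 3.055, 0.0]
contact_force: [0.0, 0.5, -3.4]
gripper_width: 0.0113
```

```bash
python3 - <<'E'
from h import *
go([.5617,.1941,.137],116.95)
im=grab_frame("scene");cv2.imwrite("pics/s11.png",cv2.resize(im[60:260,200:480],None,fx=2.8,fy=2.8))
im=grab_frame("top");cv2.imwrite("pics/t11.png",cv2.resize(im[120:300,120:400],None,fx=2.8,fy=2.8))
im=grab_frame("wrist");cv2.imwrite("pics/w11.png",im)
E
```

```text
t 19.05 pos [0.5616 0.1928 0.1368] yawy 117.02 F [ 0.01  0.49 -3.39] w 0.0113 q [ 0.13  0.33  1.64  0.    1.16 -1.91]
  move txyz cm [-0.06  0.11 -0.02] rxyz deg [0.   0.   0.07]
```

View pics/s11.png

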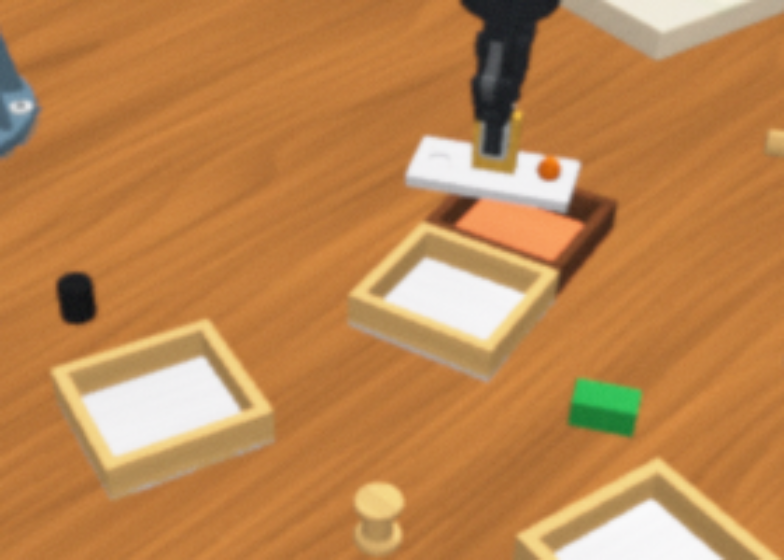

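View pics/t11.png

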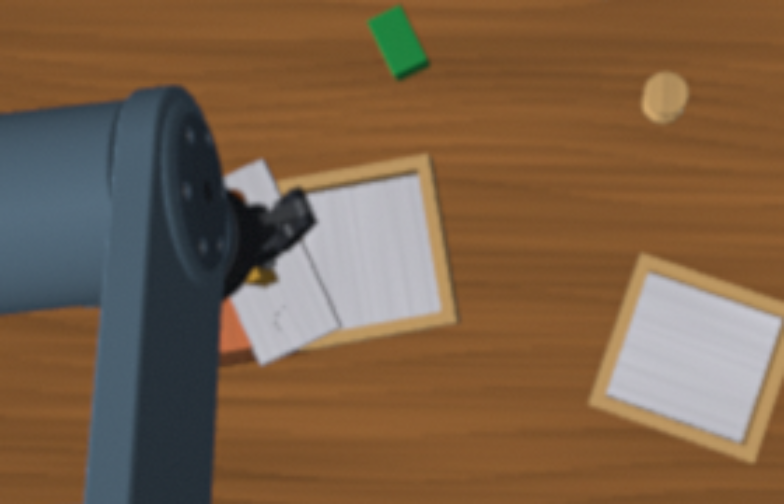

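View pics/w11.png

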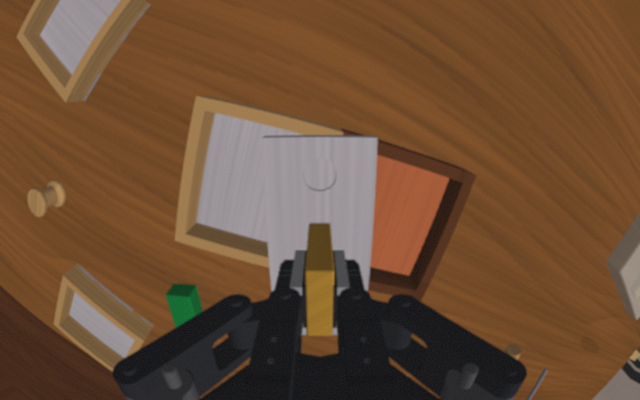

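The tray is over the seam, the bead (549,168 in the scene crop) is in its pocket, the pans are still flush and the bystanders haven't moved. One numeric check of the tray pose, then I hand in.

```bash
python3 - <<'E'
from h import *
o=get_obs(); print(o["position"],np.abs(o["dq"]).max())
g=lambda p:((p[0]+.5)/2.8-.5+200,(p[1]+.5)/2.8-.5+60)
pts=[(427,137),(580,162),(568,203),(406,179)]
T,r=fitrect([plane("scene",g(p),.1094) for p in [pts[1],pts[2],pts[3],pts[0]]],.065,.03,.47);print(T,np.degrees(T[2]),r)
print("bead off mm",(plane("scene",g((549,168)),.1169)[:2]-(T[:2]+.045*np.array([np.cos(T[2]),np.sin(T[2])])))*1000)
sign_off()
E
```

```text
[0.5616258  0.19286728 0.13678355] 0.0016713318491811627
[0.56750092 0.19000236 0.48686332] 27.895213659074482 [[ 0.8 -0. ]
 [ 0.9  0.4]
 [-1.2  2.5]
 [-0.4 -2.9]]
bead off mm [-3.39453345  1.69694096]
the job is handed in; nothing more can be done
```

The job is done and handed in at about 19 s. The loose pan is flush against the fixed one, and the gripper is holding the tray level and still over the joint. No verdict was reported, so the checks below are my own.

- **Pans:** I pinched the loose pan by its -y wall and slid it until the push force rose without further motion. The top camera then put it at x +0.6 mm, y -119.8 mm and -0.03° relative to the fixed pan. In the last pictures the pans still look flush, though the tray partly hides the seam.
- **Tray:** By the arm's reading the tray is about 1 mm from the joint middle, with its underside at about 99 mm (worked out from the gripper height, not measured directly). It is level and essentially still, and clear of both pans. The scene camera put it about 7 mm from the joint middle. The two disagree by about 6 mm, which I put down to hand-read corners in a coarse view. Either way it is well inside 30 mm.
- **Bead:** It stayed in its pocket in every picture where it was visible. The last measurement put it about 4 mm from the pocket centre, a little over its 2.5 mm of play. That measurement used the same coarse view, and it is inside the 10 mm limit.
- **Bystanders:** I never touched the spool, loupe or wax block, and the last pictures show no visible movement.

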